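# Hang the rinsed coolant cup to drain

### The job

Hang the blue coolant cup mouth-down on the blue draining peg of the rack, fully home so that the tip of the peg meets the floor of the cup, and leave it hanging there by itself. To turn it over, first lay it on its side on the bench, let go of it and take a fresh grip. Leave the orange cup hanging on its peg and do not shift anything else on the bench.

Things in the scene. Friction and masses are not known exactly. Their poses are not given: they have to be found in the camera images.
- cup_center (a point): Centre (half-way up, on the axis) of the blue square plastic cup with a white band near its mouth: 60 x 60 mm outside, 110 mm tall, walls 3 mm (54 mm clear inside), floor 4 mm, 0.11 to 0.2 kg. z points from the closed floor out of the mouth; x, y square to its flat sides. It starts standing mouth-up on the bench; on a flat side it does not roll.
- cup_floor (a point): Centre of the inner floor of the blue cup, 51 mm from cup_center towards the closed end; same axes as cup_center
- cup_rim (a point): Centre of the mouth of the blue cup, 55 mm from cup_center towards the open end; same axes
- peg_blue: The blue draining peg, fixed: a round bar 24 mm thick, 150 mm long, rising at 45 degrees and pointing away from the robot within 15 degrees. Origin at the centre of its blunt upper tip, 181 mm up; z along the bar, out past the tip. A cup fully home has its floor on the tip and its upper wall on the bar (axis 15 mm below the bar's). It may be in any of the rack's three places, 125 mm apart.
- peg_grey: The grey peg, the same size, left empty; frame as for peg_blue
- peg_orange: The orange peg, the same size, on which the orange cup hangs; frame as for peg_blue
- orange_cup_center (a point): Bystander: centre of the orange cup, the same size as the blue one, hanging mouth-down and loose on the orange peg; axes as for cup_center
- orange_cup_floor (a point): Centre of the inner floor of the orange cup
- orange_cup_rim (a point): Centre of the mouth of the orange cup
- rack: The fixed drain rack: a steel drip tray 230 x 370 mm, 16 mm high, with a green crossbar 86 mm high over two end posts. Origin on the bench under the middle of the crossbar, from which the tray reaches 45 mm towards the robot (-x) and 185 mm the other way (+x); y runs along the crossbar
- coolant_bottle: bystander: closed green plastic bottle with white cap, 66 mm across, 150 mm tall, standing; origin at its underside
- chuck_key: bystander: steel T-shaped lathe chuck key, about 150 mm long, lying flat; origin on the bench below its shaft
- turned_blank: bystander: upright aluminium cylinder, 44 mm across, 45 mm tall; origin at its underside
- insert_box: bystander: flat yellow plastic box, 50 x 80 x 24 mm; origin at its underside
- wrench: bystander: wrench lying flat behind the rack; origin at its underside
- chip_brush: bystander: brush lying flat to the right of the work; origin at its underside
- cup: The blue cup itself; origin at the centre of its underside, same axes as cup_center
Things that resemble listed ones, but are neither listed nor needed, are in the scene too. Leave any red look-alike of the cup alone.

How it is judged:
By the outcome, as a careful person would: the job done as asked, in the order asked, and still so for the second after the job is handed in, with the robot touching nothing.
It also fails if it takes over 58 s, if anything falls off the work surface, if the arm or the gripper's body presses on something with over 40 N, if the wrist force passes 120 N, or if a joint passes its speed limit or range.

### The arm

A 6-joint arm with a two-finger parallel gripper is mounted at the origin on the work surface. World frame = base frame: x ahead of the robot, y to its left, z up, the work surface at z = 0. Lengths are in m, angles in rad, forces in N, time in s.
With the tool pointing down it reaches from about 0.35 to 0.925 m from the base axis. Payload 6.4 kg.
Tool frame: the origin (TCP) lies midway between the tips of the shut fingers; the grasp point (between the pads) lies bot.grip_depth behind it (bot.grip_depth is the distance from the TCP to the grasp point, in m); z points along the fingers, y is the line along which they close (so a half turn about z gives the same grasp; the last joint's range is limited). The gripper opens to 94 mm and grips with 3 to 60 N. Pads are 16 mm wide; open, the fingers measure 119 mm over their backs; the gripper's body (75 mm by 177 mm) begins 78 mm behind the grasp point.
Start: joints at [1.05, 0.245, 1.558, -0, 1.339, -0.174], TCP at [0.221, 0.611, 0.184] pointing down, gripper open.
Joint ranges: [-3.13, 3.13], [-1.02, 2.26], [0.13, 2.54], [-0.95, 4.09], [0.21, 2.88], [-2.74, 2.74]. Speed limits (rad/s): [2.57, 2.57, 3.14, 3.14, 3.14, 3.14].

### API

Orientations are given as a unit quaternion [x, y, z, w].
In Python, from bench import sensors, camera, bot, spotter gives the robot as it stands.
- The arm moves only by the tool drive_tool, never from a script. Its argument "plan" is a list of rows, each an object of numbers: "x", "y", "z": the shift along the tool's x, y, z each as a share of 25 cm, from -1 to 1; "ax", "ay", "az": the turn, a rotation vector about the tool's x, y, z each as a share of 180 degrees, from -1 to 1. In form: [{"x": .., "y": .., "z": .., "ax": .., "ay": .., "az": ..}, ...]. A call has 1 to 8 rows; each row is the pose to reach, as a shift and turn from the pose commanded when the call began, along the tool's axes at that moment, turning the shorter way round; what a row does not reach only later rows make up. A row lasts 1/8 s, in which the tool goes at most 62.5 mm and 10.7 degrees, less where a joint would pass 70% of its speed; a pose out of reach is approached as far as the arm can. A call with a number of a shift or a turn outside -1 to 1 is refused whole. A call with a gripper value outside its range is refused whole. "fingers" is the closure in counts, from 0 (fully open) to 255 (shut), set as the call begins (left out, the last holds). The fingers move at their own pace and stop on an object; the grip force is fixed at half the most. Time passes only in rows, so rows that repeat a pose let the fingers close. It gives the time, the measured TCP pose, the force, the opening and the grip force at its end, in the units of the state.
- sensors.sense(): the state, without advancing time (a new reading comes with each control period).
- camera(name): name is "side" or "top" or "wrist"; returns a dict with "pixels" (384x512x3 uint8, red, green, blue), "fx", "fy", "cx", "cy" (pixels), "k1" (the pictures are not rectified: a ray, as slopes to the right and down, at radius r is drawn at 1 + k1 r^2 times it, then the intrinsics apply), "xyz" and "attitude" of the camera in the world. Camera axes: x right, y down, z forward; pixel columns grow to the right and rows downward; lengths in m; the calibration is good to about 2 mm. A picture is of the moment at which its call begins. There is no depth.
- bot.close_job(): hands the job in; it is judged then, once.
Trained networks look in a picture, given as the dict that the camera call returned (one of the last four; its "shot" number tells which), for a name from the list of things; names that differ only in an ending like _2 or _b are one class to them, and where a whole thing is asked for, a point or a joint stands for the part that bears it (a point fixed in the world has none). Each returns a list of dicts, best first, with "score" (0 to 1); they miss things now and then, are a little off and sometimes report something else, mostly with a low value. They report only what shows in the picture. A call takes as long as a camera call. They do not tell look-alikes from the thing itself.
- spotter.find_in(picture, query): "extent" ([left, top, right, bottom] in pixels, round what is visible of it).
- spotter.trace(picture, query): "pixels" (384x512 bool, what is visible of it) and "extent" ([left, top, right, bottom] in pixels, round what is visible of it).
The state is a dict: "clock": time; "joints": joint angles; "dq": joint speeds; "joint_efforts": joint torques, N m; "tool_pos": TCP position; "tcp_rot": TCP orientation; "contact_force": force on the tool from outside, world axes, zero at the start; "torque": the same for the moment, N m; "width": finger opening in m; "finger_force": force on a finger pad.
Only numpy, scipy, OpenCV 4.12 (cv2) and the standard library are available. Lean on these libraries where they do the work, as an engineer would, in place of code of your own. Each camera call takes 0.05 s, during which the arm holds its last target. There are 200 camera calls.

## Working session

There is one attempt and no reset: what is moved stays moved. The work goes in short steps, Python scripts to look and compute and a tool call to move; the robot and the scene stay as the last step left them, time stands still between calls to the robot, and variables do not carry over. Pictures are saved under pics/ and viewed, at most 10 in all, crops included, and the job is handed in when it is done.

Besides the shell and the picture viewer there is one more tool, called by a JSON object that holds its "name" and its "arguments", one argument or row to a line. drive_tool: Moves the arm, as the interface text tells. Shift numbers are shares of 25 cm and turn numbers shares of 180 degrees, none past 1 either way. Its arguments: {"type":"object","properties":{"plan":{"type":"array"},"fingers":{"type":"number"}},"required":["plan"]}

```bash
ls; mkdir -p pics; cat > h.py <<'E'
import numpy as np, cv2
from scipy.spatial.transform import Rotation as R
from bench import sensors, camera, bot, spotter
def ray(c,u,v):
    x,y=(u-c["cx"])/c["fx"],(v-c["cy"])/c["fy"]
    a,b=x,y
    for _ in range(20):
        f=1+c["k1"]*(a*a+b*b); a,b=x/f,y/f
    d=R.from_quat(c["attitude"]).apply([a,b,1]); return np.array(c["xyz"]),d/np.linalg.norm(d)
def proj(c,P):
    p=R.from_quat(c["attitude"]).inv().apply(np.atleast_2d(P)-np.array(c["xyz"]))
    a=p[:,:2]/p[:,2:]; a=a*(1+c["k1"]*(a**2).sum(1,keepdims=True))
    return a*[c["fx"],c["fy"]]+[c["cx"],c["cy"]]
def tri(obs):
    A=np.zeros((3,3));b=np.zeros(3)
    for c,u,v in obs:
        o,d=ray(c,u,v);M=np.eye(3)-np.outer(d,d);A+=M;b+=M@o
    return np.linalg.solve(A,b)
def onz(c,u,v,z):
    o,d=ray(c,u,v);return o+d*(z-o[2])/d[2]
def save(c,n): cv2.imwrite("pics/"+n,c["pixels"][:,:,::-1])
E
python3 - <<'E'
from h import *
print(sensors.sense(), bot.grip_depth)
cs={n:camera(n) for n in("side","top","wrist")}
for n,c in cs.items():
    save(c,n+"0.png"); print(n,np.round(c["xyz"],3),np.round(c["attitude"],3),c["fx"],c["k1"],c["shot"])
    for q in("cup","peg_blue","cup_rim","cup_floor","cup_center","peg_orange","peg_grey","rack","orange_cup_center"):
        print(q,[(np.round(r["extent"]).tolist(),round(r["score"],2)) for r in spotter.find_in(c,q)[:3]])
cv2.imwrite("pics/all0.png",cv2.resize(np.vstack([np.hstack([cs["side"]["pixels"],cs["top"]["pixels"]])])[:,:,::-1],(800,300)))
E
```

```text
pics
{'clock': 0.0, 'joints': array([ 1.04989591e+00,  2.45818999e-01,  1.55899456e+00,  1.75461294e-06,
        1.33872125e+00, -1.74128897e-01]), 'dq': array([-0.00057037,  0.00044638,  0.00051846, -0.0005564 ,  0.00024603,
        0.00088555]), 'joint_efforts': array([ 1.17790037e-04, -4.15820539e+01, -3.14606059e+01,  6.84446865e-02,
        3.31827917e-02, -1.72036271e-04]), 'tool_pos': array([0.22059699, 0.6107367 , 0.18285273]), 'tcp_rot': array([ 1.72518445e-01,  9.85005809e-01, -9.12736571e-04, -3.31514316e-04]), 'contact_force': array([ 0.48473254,  0.90655365, -0.02685655]), 'torque': array([-0.00350149, -0.01254847,  0.00104913]), 'finger_force': 0.0, 'width': 0.09399023885953005} 0.0188
side [ 0.309 -1.203  0.854] [ 0.862 -0.093  0.058 -0.495] 483.77583093574896 -0.07582456450880254 1
cup [([256.0, 234.0, 279.0, 285.0], 0.9)]
peg_blue [([198.0, 127.0, 227.0, 160.0], 0.74), ([256.0, 232.0, 278.0, 284.0], 0.25)]
cup_rim [([255.0, 235.0, 279.0, 285.0], 0.91), ([260.0, 206.0, 285.0, 245.0], 0.82), ([279.0, 165.0, 297.0, 193.0], 0.36)]
cup_floor [([256.0, 236.0, 280.0, 284.0]
[... 784 characters left out ...]
], 0.67)]
cup_floor [([286.0, 174.0, 310.0, 193.0], 0.59), ([322.0, 188.0, 346.0, 207.0], 0.56)]
cup_center [([319.0, 187.0, 345.0, 210.0], 0.67), ([289.0, 175.0, 311.0, 197.0], 0.62)]
peg_orange []
peg_grey [([234.0, 176.0, 255.0, 215.0], 0.71), ([200.0, 189.0, 215.0, 225.0], 0.66)]
rack [([160.0, 164.0, 268.0, 244.0], 0.79), ([236.0, 137.0, 260.0, 152.0], 0.75)]
orange_cup_center [([230.0, 176.0, 257.0, 213.0], 0.88)]
wrist [0.142 0.639 0.384] [0.81  0.568 0.082 0.119] 294.8744912323566 -0.03521276221163741 3
cup []
peg_blue []
cup_rim []
cup_floor [([258.0, 366.0, 268.0, 375.0], 0.56)]
cup_center []
peg_orange []
peg_grey []
rack [([120.0, 338.0, 211.0, 384.0], 0.72)]
orange_cup_center []
```

```bash
python3 - <<'E'
import cv2,numpy as np
a=cv2.imread("pics/side0.png")[90:330,160:360];b=cv2.imread("pics/top0.png")[110:310,140:380]
cv2.imwrite("pics/z0.png",np.hstack([cv2.resize(a,(400,480)),cv2.resize(b,(400,333)) if 0 else cv2.copyMakeBorder(cv2.resize(b,(400,333)),0,147,0,0,0)]))
E
```

```text
(no output)
```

View pics/z0.png

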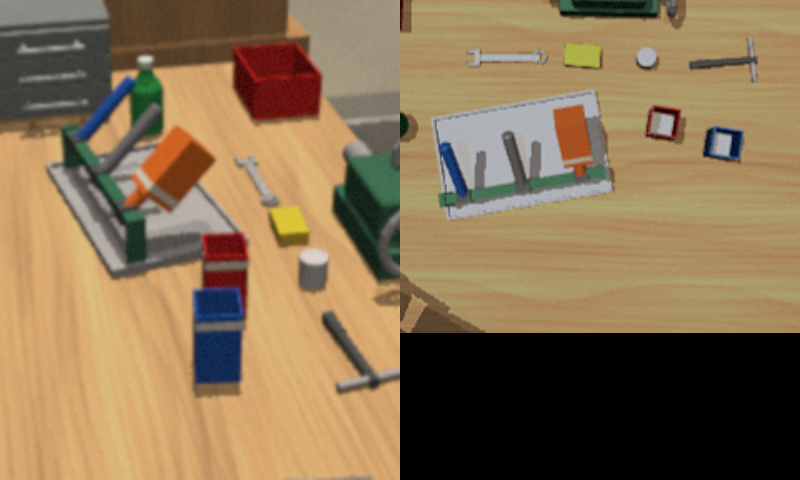

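View pics/all0.png

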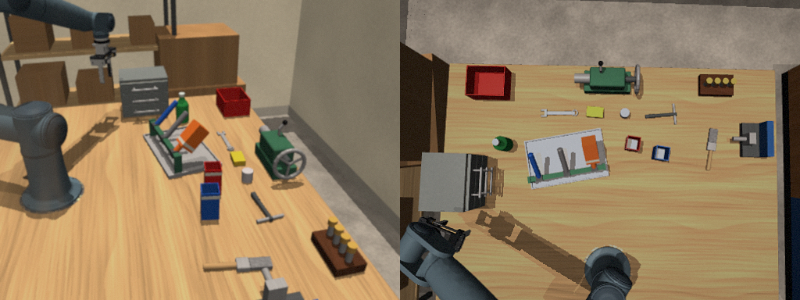

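The top view shows the blue cup at about px (332,197) with the red look-alike to its upper left at (298,185). The rack's pegs, left to right, are blue (172,212), grey (207,207), and orange with its cup (245,195). A green bottle stands to the left of the rack.

```bash
cat >> h.py <<'E'
from scipy.optimize import minimize
def hullmask(c,P):
    m=np.zeros((384*4,512*4),np.uint8)
    h=cv2.convexHull(((proj(c,P)+.5)*4).astype(np.float32)).astype(np.int32)
    cv2.fillPoly(m,[h],255); return cv2.resize(m,(512,384),interpolation=cv2.INTER_AREA)/255.
def blue(c,box):
    p=cv2.GaussianBlur(c["pixels"],(3,3),0).astype(int); m=(p[:,:,2]>p[:,:,0]+35)&(p[:,:,2]>p[:,:,1]+20)
    k=np.zeros_like(m);l,t,r,b=[int(q) for q in box];k[max(t,0):b,max(l,0):r]=1;return (m&k)
def box(cx,cy,cz,yaw,hx=.03,hy=.03,hz=.055):
    g=np.array([[a,b,d] for a in(-1,1) for b in(-1,1) for d in(-1,1)])*[hx,hy,hz]
    return R.from_euler("z",yaw).apply(g)+[cx,cy,cz]
def cyl(tip,az,L,r=.012,el=np.pi/4):
    d=np.array([np.cos(az)*np.cos(el),np.sin(az)*np.cos(el),np.sin(el)]);s=np.array([-np.sin(az),np.cos(az),0]);n=np.cross(d,s)
    t=np.linspace(0,2*np.pi,16,endpoint=False)[:,None];k=r*(np.cos(t)*s+np.sin(t)*n)
    return np.vstack([tip+k,tip-L*d+k])
def cost(pairs):
    return sum(np.abs(a-m).sum()/max(m.sum(),1) for a,m in pairs)
def fit(f,x0,step):
    best=None
    for s in (1,.3):
        sx=np.vstack([x0]+[x0+s*np.eye(len(x0))[i]*step[i] for i in range(len(x0))])
        r=minimize(f,x0,method="Nelder-Mead",options=dict(initial_simplex=sx,maxiter=400,xatol=1e-4,fatol=1e-4));x0=r.x
    return r
E
cat > m0.py <<'E'
from h import *
S,T=camera("side"),camera("top")
def tr(c,q,i=0):
    r=spotter.trace(c,q); print(q,[(np.round(k["extent"]),round(k["score"],2),int(k["pixels"].sum())) for k in r[:3]]); return r
tr(S,"cup");tr(T,"cup");tr(S,"peg_blue");tr(T,"peg_blue")
# cup: blue + white band -> fill hull of blue mask
def hull(m):
    n,l,st,_=cv2.connectedComponentsWithStats(m.astype(np.uint8)); m=np.isin(l,[i for i in range(1,n) if st[i,4]>8])
    o=np.zeros(m.shape,np.uint8);cv2.fillPoly(o,[cv2.convexHull(np.argwhere(m)[:,::-1].astype(np.int32))],1);return o.astype(float)
ms=hull(blue(S,(248,226,290,292)));mt=hull(blue(T,(315,180,352,214)))
print(ms.sum(),mt.sum())
v=np.argwhere(mt).mean(0);p0=onz(T,v[1],v[0],.08);print("c0",p0)
for y0 in(.0,-.3,.3):
    r=fit(lambda p:cost([(hullmask(S,box(*p)),ms),(hullmask(T,box(*p)),mt)]),np.array([p0[0],p0[1],.055,y0]),[.01,.01,.01,.2]);print("cup",np.round(r.x,4),r.fun)
ps,pt=[blue(c,b).astype(float) for c,b in((S,(192,120,232,166)),(T,(160,190,185,232)))]
print(ps.sum(),pt.sum())
tp=tri([(S,225,129),(T,168,198)]);print("tip0",tp)
f=lambda p:cost([(hullmask(S,cyl(p[:3],p[3],p[4])),ps),(hullmask(T,cyl(p[:3],p[3],p[5])),pt)])
r=fit(f,np.r_[tp,0.2,.11,.12],[.01,.01,.01,.15,.02,.02]);print("peg",np.round(r.x,4),r.fun)
for q in("coolant_bottle","rack"):
    for k in spotter.find_in(T,q)[:1]:
        e=k["extent"];print(q,onz(T,(e[0]+e[2])/2,(e[1]+e[3])/2,.15 if q[0]=="c" else .016))
e=(287,175,306,194);print("red",onz(T,296.5,184.5,.1))
E
python3 m0.py
```

```text
cup [(array([257., 232., 279., 282.]), 0.8, 1164), (array([260., 207., 285., 248.]), 0.71, 685)]
cup [(array([321., 185., 345., 208.]), 0.84, 417)]
peg_blue [(array([200., 128., 225., 156.]), 0.49, 262)]
peg_blue [(array([390., 164., 406., 220.]), 0.75, 436), (array([162., 195., 177., 226.]), 0.71, 240)]
1067.0 353.0
c0 [ 0.54669403 -0.23097028  0.08      ]
cup [ 0.5449 -0.2325  0.0574 -0.2067] 0.2680946594290934
cup [ 0.545  -0.2312  0.0582 -0.1808] 0.27504514112794176
cup [ 0.5445 -0.2319  0.0574 -0.1908] 0.2651794418726734
215.0 223.0
tip0 [0.52006651 0.32871876 0.18461688]
peg [0.5197 0.3341 0.1809 0.1654 0.1291 0.1261] 0.5021301777567841
coolant_bottle [0.56314429 0.46174696 0.15      ]
rack [0.51678598 0.20382638 0.016     ]
red [ 0.58061569 -0.09532963  0.1       ]
```

```bash
cat >> h.py <<'E'
def rot(a,th):
    "tool: forward azimuth a, tilt th from down (deg), closing line y at azimuth a-90"
    a,th=np.radians([a,th]); z=np.array([np.sin(th)*np.cos(a),np.sin(th)*np.sin(a),-np.cos(th)]);y=np.array([np.sin(a),-np.cos(a),0])
    return R.from_matrix(np.column_stack([np.cross(y,z),y,z]))
def plan(targets,grasp=True):
    "targets: (grasp point, R); shares relative to the present pose"
    s=sensors.sense();p=s["tool_pos"];q=R.from_quat(s["tcp_rot"])
    print("t",round(s["clock"],2),"grasp",np.round(p+q.apply([0,0,-bot.grip_depth]),4),"J",np.round(s["joints"],2),"w",round(s["width"],4))
    for g,Rt in targets:
        tp=np.array(g)+Rt.apply([0,0,bot.grip_depth]); d=q.inv().apply(tp-p); w=(q.inv()*Rt).as_rotvec()
        print("shift",np.round(d/.25,3),"turn",np.round(w/np.pi,3),"rows",round(max(np.linalg.norm(d)/.0625,np.linalg.norm(w)/np.radians(10.7)),1))
E
python3 -c "
from h import *
plan([([.45,.38,.38],rot(100,0)),([.47,.15,.4],rot(60,0))])"
```

```text
t 1.9 grasp [0.2209 0.6113 0.2028] J [ 1.05  0.25  1.56 -0.    1.34 -0.17] w 0.094
shift [-1.176 -0.559 -0.709] turn [-0.     0.     0.334] rows 5.9
shift [-1.564 -1.397 -0.789] turn [0.    0.    0.556] rows 9.4
```

{"name": "drive_tool", "arguments": {
  "plan": [
    {"x": -0.2,"y": -0.1,"z": -0.4,"ax": 0,"ay": 0,"az": 0.06},
    {"x": -0.4,"y": -0.25,"z": -0.7,"ax": 0,"ay": 0,"az": 0.12},
    {"x": -0.6,"y": -0.4,"z": -0.75,"ax": 0,"ay": 0,"az": 0.18},
    {"x": -0.8,"y": -0.55,"z": -0.75,"ax": 0,"ay": 0,"az": 0.24},
    {"x": -0.95,"y": -0.7,"z": -0.75,"ax": 0,"ay": 0,"az": 0.3},
    {"x": -1,"y": -0.9,"z": -0.75,"ax": 0,"ay": 0,"az": 0.36},
    {"x": -1,"y": -1,"z": -0.75,"ax": 0,"ay": 0,"az": 0.4},
    {"x": -1,"y": -1,"z": -0.75,"ax": 0,"ay": 0,"az": 0.4}
  ]
}}

```text
clock: 2.9
tool_pos: [0.3717, 0.2887, 0.3725]
tcp_rot: [0.72, 0.694, 0.001, 0.001]
contact_force: [-0.5, -0.5, 0.3]
width: 0.0939
finger_force: 0.0
```

```bash
python3 -c "
from h import *
plan([([.5,.05,.38],rot(45,0)),([.47,-.15,.36],rot(10,10))])"
```

```text
t 2.9 grasp [0.3717 0.2887 0.3913] J [ 0.42 -0.28  1.74 -0.    1.68  0.46] w 0.0939
shift [-0.935  0.549  0.046] turn [ 0.001 -0.001  0.238] rows 4.3
shift [-1.736  0.472  0.124] turn [-0.037  0.046  0.431] rows 7.3
```

{"name": "drive_tool", "arguments": {
  "plan": [
    {"x": -0.25,"y": 0.15,"z": 0.02,"ax": 0,"ay": 0,"az": 0.06},
    {"x": -0.5,"y": 0.3,"z": 0.04,"ax": 0,"ay": 0,"az": 0.12},
    {"x": -0.75,"y": 0.45,"z": 0.05,"ax": 0,"ay": 0,"az": 0.18},
    {"x": -0.95,"y": 0.5,"z": 0.05,"ax": 0,"ay": 0,"az": 0.24},
    {"x": -1,"y": 0.5,"z": 0.05,"ax": 0,"ay": 0,"az": 0.3},
    {"x": -1,"y": 0.5,"z": 0.05,"ax": 0,"ay": 0,"az": 0.35},
    {"x": -1,"y": 0.5,"z": 0.05,"ax": 0,"ay": 0,"az": 0.4}
  ]
}}

```text
clock: 3.78
tool_pos: [0.4882, 0.0376, 0.3586]
tcp_rot: [0.99, 0.138, -0.0, -0.0]
contact_force: [-0.5, 0.2, 0.4]
width: 0.0941
finger_force: 0.0
```

```bash
python3 -c "
from h import *
plan([([.42,-.16,.24],rot(-11,30)),([.5445-.12*.694,-.232+.12*.135,.058+.12*.707],rot(-11,45))])"
```

```text
t 3.77 grasp [0.4883 0.0376 0.3774] J [-0.16 -0.23  1.72  0.    1.65  1.14] w 0.0941
shift [-0.445  0.703  0.539] turn [-0.039  0.164  0.146] rows 4.0
shift [-0.333  0.97   0.916] turn [-0.059  0.245  0.141] rows 5.5
```

{"name": "drive_tool", "arguments": {
  "plan": [
    {"x": -0.1,"y": 0.2,"z": 0.1,"ax": -0.01,"ay": 0.04,"az": 0.03},
    {"x": -0.2,"y": 0.4,"z": 0.2,"ax": -0.02,"ay": 0.08,"az": 0.06},
    {"x": -0.35,"y": 0.55,"z": 0.35,"ax": -0.03,"ay": 0.12,"az": 0.1},
    {"x": -0.42,"y": 0.7,"z": 0.5,"ax": -0.04,"ay": 0.165,"az": 0.145},
    {"x": -0.42,"y": 0.72,"z": 0.54,"ax": -0.05,"ay": 0.2,"az": 0.145},
    {"x": -0.42,"y": 0.72,"z": 0.54,"ax": -0.059,"ay": 0.245,"az": 0.141},
    {"x": -0.42,"y": 0.72,"z": 0.54,"ax": -0.059,"ay": 0.245,"az": 0.141}
  ]
}}

```text
clock: 4.65
tool_pos: [0.4364, -0.1652, 0.2239]
tcp_rot: [0.92, -0.087, 0.381, 0.037]
contact_force: [0.2, -0.8, -0.5]
width: 0.0939
finger_force: 0.0
```

```bash
cat > m1.py <<'E'
from h import *
W=camera("wrist");save(W,"w1.png")
S,T=camera("side"),camera("top")
print(W["xyz"],[(np.round(k["extent"]),round(k["score"],2)) for k in spotter.find_in(W,"cup")])
p=proj(W,box(.5445,-.232,.055,-.19));print(np.round(p).astype(int).tolist())
im=W["pixels"][:,:,::-1].copy()
for u,v in p: cv2.circle(im,(int(u),int(v)),2,(0,255,0),-1)
cv2.imwrite("pics/w1o.png",im)
plan([([.5445-.12*.694,-.232+.12*.135,.058+.12*.707],rot(-11,45)),([.5445,-.232,.058],rot(-11,45))])
E
python3 m1.py
```

```text
[ 0.35535897 -0.14971754  0.42540485] [(array([265., 145., 315., 224.]), 0.62), (array([159., 137., 222., 214.]), 0.58)]
[[304, 220], [317, 187], [265, 220], [268, 186], [301, 186], [313, 147], [265, 186], [267, 146]]
t 4.85 grasp [ 0.4245 -0.1619  0.2378] J [-0.95 -0.9   2.53  0.62  0.99  0.6 ] w 0.0942
shift [-0.138  0.185  0.399] turn [-0.001  0.001  0.002] rows 1.8
shift [-0.137  0.187  0.879] turn [-0.001  0.001  0.002] rows 3.6
```

View pics/w1o.png

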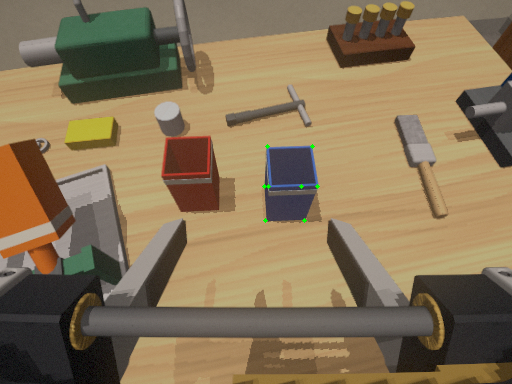

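The wrist view shows the predicted cup corners (green dots) on the blue cup at px (265–317, 146–220). The red cup is clear to its left at (190,173). I'll go in for the grasp.

{"name": "drive_tool", "arguments": {
  "plan": [
    {"x": -0.137,"y": 0.187,"z": 0.15,"ax": 0,"ay": 0,"az": 0},
    {"x": -0.137,"y": 0.187,"z": 0.35,"ax": 0,"ay": 0,"az": 0},
    {"x": -0.137,"y": 0.187,"z": 0.5,"ax": 0,"ay": 0,"az": 0},
    {"x": -0.137,"y": 0.187,"z": 0.65,"ax": 0,"ay": 0,"az": 0},
    {"x": -0.137,"y": 0.187,"z": 0.8,"ax": 0,"ay": 0,"az": 0},
    {"x": -0.137,"y": 0.187,"z": 0.88,"ax": 0,"ay": 0,"az": 0},
    {"x": -0.137,"y": 0.187,"z": 0.88,"ax": 0,"ay": 0,"az": 0}
  ]
}}

```text
clock: 5.72
tool_pos: [0.558, -0.2338, 0.0419]
tcp_rot: [0.921, -0.085, 0.379, 0.035]
contact_force: [-0.8, 0.4, 0.3]
width: 0.094
finger_force: 0.0
```

```bash
python3 -c "
from h import *
W=camera('wrist');save(W,'w2.png')
print(sensors.sense()['contact_force'])
plan([([.5445,-.232,.058],rot(-11,45))])"
```

```text
[-0.15159273  1.10767724  0.47961254]
t 5.78 grasp [ 0.5448 -0.2318  0.0564] J [-0.8   0.03  2.29  1.27  0.44 -0.13] w 0.0941
shift [ 0.004  0.001 -0.005] turn [-0.002  0.001  0.002] rows 0.0
```

View pics/w2.png

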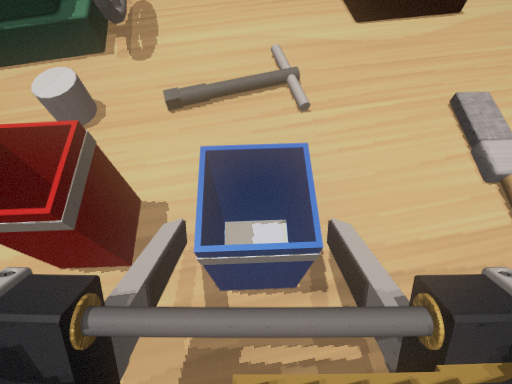

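The cup is centred between the open fingers, at about px 258, so I'll close and lift.

{"name": "drive_tool", "arguments": {
  "plan": [
    {"x": 0,"y": 0,"z": 0},
    {"x": 0,"y": 0,"z": 0},
    {"x": 0,"y": 0,"z": 0},
    {"x": 0,"y": 0,"z": 0}
  ],
  "fingers": 255
}}

```text
$.plan[0]: bad value
```

```bash
python3 -c "
from h import *
plan([([.5,-.235,.18],rot(-11,45)),([.5,-.235,.18],rot(-11,0)),([.5,-.235,.18],rot(-11,-45))])"
```

```text
t 5.78 grasp [ 0.5448 -0.2318  0.0564] J [-0.8   0.03  2.29  1.27  0.44 -0.13] w 0.0941
shift [ 0.226  0.046 -0.473] turn [-0.002  0.001  0.002] rows 2.1
shift [ 0.173  0.045 -0.495] turn [-0.001 -0.249  0.002] rows 4.2
shift [ 0.15   0.045 -0.548] turn [ 0.    -0.499  0.003] rows 8.4
```

{"name": "drive_tool", "arguments": {
  "plan": [
    {"x": 0,"y": 0,"z": 0,"ax": 0,"ay": 0,"az": 0},
    {"x": 0,"y": 0,"z": 0,"ax": 0,"ay": 0,"az": 0},
    {"x": 0,"y": 0,"z": 0,"ax": 0,"ay": 0,"az": 0},
    {"x": 0,"y": 0,"z": 0,"ax": 0,"ay": 0,"az": 0},
    {"x": 0,"y": 0,"z": 0,"ax": 0,"ay": 0,"az": 0}
  ],
  "fingers": 255
}}

```text
clock: 6.4
tool_pos: [0.5575, -0.2355, 0.0448]
tcp_rot: [0.92, -0.086, 0.381, 0.036]
contact_force: [-2.6, 1.8, 4.8]
width: 0.0605
finger_force: 29.8
```

{"name": "drive_tool", "arguments": {
  "plan": [
    {"x": 0.08,"y": 0,"z": -0.08,"ax": 0,"ay": 0,"az": 0},
    {"x": 0.2,"y": 0,"z": -0.2,"ax": 0,"ay": 0,"az": 0},
    {"x": 0.34,"y": 0,"z": -0.34,"ax": 0,"ay": 0,"az": 0},
    {"x": 0.34,"y": 0,"z": -0.34,"ax": 0,"ay": 0,"az": 0}
  ]
}}

```text
clock: 6.9
tool_pos: [0.5589, -0.2371, 0.1694]
tcp_rot: [0.919, -0.085, 0.384, 0.039]
contact_force: [0.8, -0.3, -1.7]
width: 0.0602
finger_force: 29.8
```

```bash
python3 -c "
from h import *
plan([([.48,-.27,.18],rot(-11,10)),([.48,-.27,.18],rot(-11,-20)),([.48,-.27,.15],rot(-11,-45))])"
```

```text
t 6.9 grasp [ 0.5458 -0.2345  0.1826] J [-0.8  -0.25  2.26  0.8   0.6   0.4 ] w 0.0602
shift [-0.215  0.188 -0.171] turn [ 0.001 -0.196  0.003] rows 3.3
shift [-0.24   0.188 -0.201] turn [ 0.002 -0.363  0.002] rows 6.1
shift [-0.332  0.187 -0.148] turn [ 0.003 -0.502  0.002] rows 8.4
```

{"name": "drive_tool", "arguments": {
  "plan": [
    {"x": -0.07,"y": 0.06,"z": -0.06,"ax": 0,"ay": -0.055,"az": 0},
    {"x": -0.14,"y": 0.12,"z": -0.12,"ax": 0,"ay": -0.11,"az": 0},
    {"x": -0.2,"y": 0.187,"z": -0.16,"ax": 0,"ay": -0.165,"az": 0},
    {"x": -0.22,"y": 0.187,"z": -0.175,"ax": 0,"ay": -0.22,"az": 0},
    {"x": -0.23,"y": 0.187,"z": -0.19,"ax": 0,"ay": -0.275,"az": 0},
    {"x": -0.235,"y": 0.187,"z": -0.2,"ax": 0,"ay": -0.33,"az": 0},
    {"x": -0.24,"y": 0.187,"z": -0.2,"ax": 0.001,"ay": -0.385,"az": 0.001},
    {"x": -0.25,"y": 0.187,"z": -0.2,"ax": 0.002,"ay": -0.44,"az": 0.002}
  ]
}}

```text
clock: 7.9
tool_pos: [0.4704, -0.2658, 0.1537]
tcp_rot: [0.95, -0.09, -0.296, -0.032]
contact_force: [-0.5, -0.8, -1.8]
width: 0.0605
finger_force: 29.8
```

```bash
python3 -c "
from h import *
plan([([.48,-.27,.12],rot(-11,-45)),([.48,-.27,.034],rot(-11,-45))])"
```

```text
t 7.9 grasp [ 0.4809 -0.268   0.1691] J [-0.6   0.45  1.46 -0.23  1.8   1.17] w 0.0605
shift [0.096 0.01  0.162] turn [-0.002 -0.058  0.002] rows 1.0
shift [0.292 0.013 0.445] turn [-0.002 -0.058  0.002] rows 2.1
```

{"name": "drive_tool", "arguments": {
  "plan": [
    {"x": 0.05,"y": 0.005,"z": 0.08,"ax": -0.001,"ay": -0.03,"az": 0.001},
    {"x": 0.1,"y": 0.01,"z": 0.16,"ax": -0.002,"ay": -0.058,"az": 0.002},
    {"x": 0.17,"y": 0.011,"z": 0.27,"ax": -0.002,"ay": -0.058,"az": 0.002},
    {"x": 0.23,"y": 0.012,"z": 0.36,"ax": -0.002,"ay": -0.058,"az": 0.002},
    {"x": 0.255,"y": 0.013,"z": 0.4,"ax": -0.002,"ay": -0.058,"az": 0.002},
    {"x": 0.255,"y": 0.013,"z": 0.4,"ax": -0.002,"ay": -0.058,"az": 0.002}
  ]
}}

```text
clock: 8.65
tool_pos: [0.466, -0.2681, 0.0365]
tcp_rot: [0.92, -0.09, -0.379, -0.035]
contact_force: [-0.7, 0.7, -2.1]
width: 0.0603
finger_force: 29.8
```

```bash
python3 -c "
from h import *
S=camera('side');W=camera('wrist')
a=cv2.resize(S['pixels'][180:340,200:360],(480,480));b=W['pixels'][:,100:420];b=cv2.copyMakeBorder(b,0,96,0,0,0)
cv2.imwrite('pics/z3.png',np.hstack([a,b])[:,:,::-1])
plan([([.48,-.27,.031],rot(-11,-45))])"
```

```text
t 8.75 grasp [ 0.4801 -0.2713  0.0516] J [-0.58  0.71  1.38 -0.28  1.78  1.23] w 0.0605
shift [ 0.056 -0.006  0.06 ] turn [ 0.001 -0.002 -0.001] rows 0.3
```

View pics/z3.png

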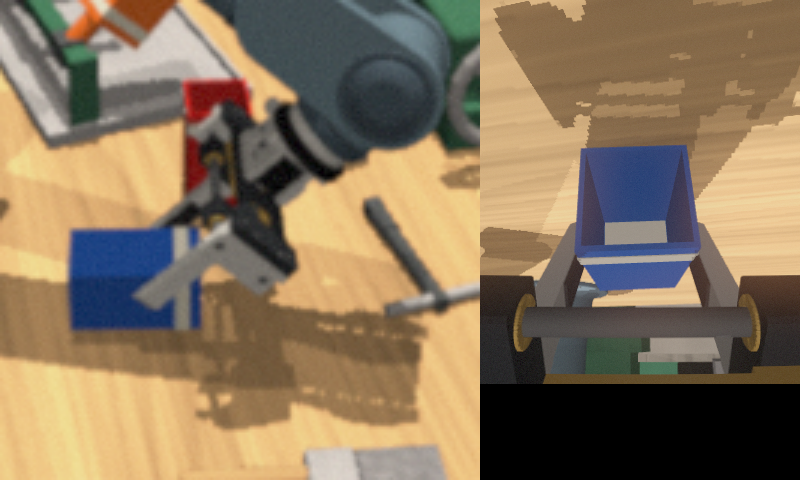

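The cup hangs level just above the bench, with its mouth to +x (band on the right in the side view). I'll lower it and release.

{"name": "drive_tool", "arguments": {
  "plan": [
    {"x": 0.028,"y": 0,"z": 0.03,"ax": 0,"ay": 0,"az": 0},
    {"x": 0.045,"y": 0,"z": 0.05,"ax": 0,"ay": 0,"az": 0},
    {"x": 0.057,"y": 0,"z": 0.06,"ax": 0,"ay": 0,"az": 0},
    {"x": 0.06,"y": 0,"z": 0.062,"ax": 0,"ay": 0,"az": 0},
    {"x": 0.06,"y": 0,"z": 0.062,"ax": 0,"ay": 0,"az": 0}
  ]
}}

```text
clock: 9.38
tool_pos: [0.4658, -0.2679, 0.0173]
tcp_rot: [0.92, -0.09, -0.38, -0.035]
contact_force: [-1.4, 2.5, 7.0]
width: 0.0601
finger_force: 29.8
```

{"name": "drive_tool", "arguments": {
  "plan": [
    {"x": 0,"y": 0,"z": 0,"ax": 0,"ay": 0,"az": 0},
    {"x": 0,"y": 0,"z": 0,"ax": 0,"ay": 0,"az": 0},
    {"x": 0,"y": 0,"z": 0,"ax": 0,"ay": 0,"az": 0},
    {"x": 0,"y": 0,"z": 0,"ax": 0,"ay": 0,"az": 0},
    {"x": 0,"y": 0,"z": -0.1,"ax": 0,"ay": 0,"az": 0},
    {"x": 0,"y": 0,"z": -0.25,"ax": 0,"ay": 0,"az": 0},
    {"x": 0,"y": 0,"z": -0.45,"ax": 0,"ay": 0,"az": 0},
    {"x": 0,"y": 0,"z": -0.55,"ax": 0,"ay": 0,"az": 0}
  ],
  "fingers": 0
}}

```text
clock: 10.38
tool_pos: [0.5632, -0.2873, 0.1156]
tcp_rot: [0.921, -0.09, -0.377, -0.034]
contact_force: [-0.8, 0.0, -0.4]
width: 0.094
finger_force: 0.0
```

```bash
cat > m2.py <<'E'
from h import *
W=camera("wrist");S=camera("side");T=camera("top")
def b2(x,y,z,yaw):return box(x,y,z,yaw,.055,.03,.03)
def hull(m):
    n,l,st,_=cv2.connectedComponentsWithStats(m.astype(np.uint8)); m=np.isin(l,[i for i in range(1,n) if st[i,4]>8])
    o=np.zeros(m.shape,np.uint8);cv2.fillPoly(o,[cv2.convexHull(np.argwhere(m)[:,::-1].astype(np.int32))],1);return o.astype(float)
M=[]
for c in(S,T,W):
    q=proj(c,b2(.478,-.27,.03,-.19));lo=q.min(0)-18;hi=q.max(0)+18;m=blue(c,(*lo,*hi));print(c["shot"],m.sum(),lo,hi)
    M.append((c,hull(m) if m.sum()>50 else None))
for sel in ([0],[0,2],[0,1,2]):
    use=[M[i] for i in sel if M[i][1] is not None]
    r=fit(lambda p:cost([(hullmask(c,b2(p[0],p[1],.03,p[2])),m) for c,m in use]),np.array([.478,-.27,-.19]),[.01,.01,.1]);print(sel,np.round(r.x,4),r.fun)
plan([([.478,-.27,.15],rot(-11,0)),([.478,-.27,.033],rot(-11,0))])
a=cv2.resize(S['pixels'][180:340,200:360],(384,384))
cv2.imwrite('pics/z4.png',np.hstack([a,W['pixels'][:,60:460]])[:,:,::-1])
E
python3 m2.py
```

```text
13 1133 [205.74404576 243.30224648] [286.26904754 313.37048429]
14 8 [311.93074059 180.32418872] [373.40842915 250.16123553]
12 4392 [204.11066733 107.47683905] [305.32209014 239.83030995]
[0] [ 0.473  -0.2679 -0.1576] 0.09799548072016911
[0, 2] [ 0.4735 -0.269  -0.2056] 0.12956036965815337
[0, 1, 2] [ 0.4735 -0.269  -0.2056] 0.12956036965815337
t 10.53 grasp [ 0.5749 -0.2893  0.1272] J [-0.54  0.81  1.06 -0.27  2.    1.21] w 0.0941
shift [-0.293 -0.002  0.191] turn [ 0.002  0.248 -0.001] rows 4.2
shift [ 0.036 -0.004  0.524] turn [ 0.002  0.248 -0.001] rows 4.2
```

View pics/z4.png

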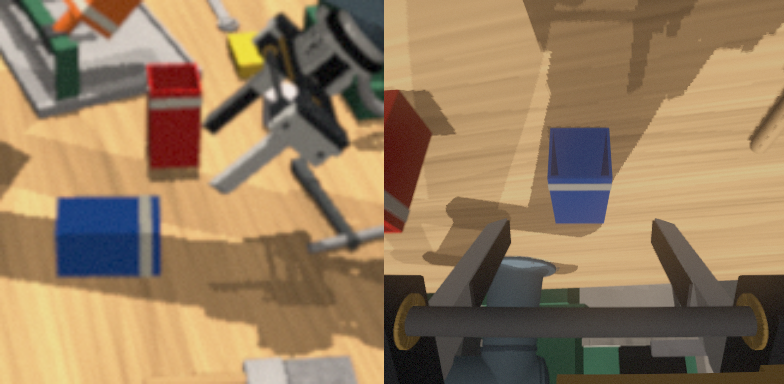

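The side view shows the cup flat on its side, released, with the mouth to +x. The fit puts its centre at (0.4735, -0.269) with yaw about -11.5°. Next I'll take a fresh grip, tool tilted 15° forward.

```bash
python3 -c "
from h import *
plan([([.464,-.267,.15],rot(-11.5,15)),([.464,-.267,.033],rot(-11.5,15))])"
```

```text
t 10.53 grasp [ 0.5749 -0.2893  0.1272] J [-0.54  0.81  1.06 -0.27  2.    1.21] w 0.0941
shift [-0.322 -0.003  0.215] turn [0.002 0.331 0.002] rows 5.6
shift [ 0.007 -0.005  0.549] turn [0.002 0.331 0.002] rows 5.6
```

{"name": "drive_tool", "arguments": {
  "plan": [
    {"x": -0.15,"y": -0.001,"z": 0.0,"ax": 0,"ay": 0.055,"az": 0},
    {"x": -0.25,"y": -0.001,"z": 0.05,"ax": 0,"ay": 0.11,"az": 0},
    {"x": -0.3,"y": -0.002,"z": 0.12,"ax": 0,"ay": 0.165,"az": 0},
    {"x": -0.32,"y": -0.003,"z": 0.18,"ax": 0.001,"ay": 0.22,"az": 0.001},
    {"x": -0.322,"y": -0.003,"z": 0.21,"ax": 0.002,"ay": 0.275,"az": 0.001},
    {"x": -0.322,"y": -0.003,"z": 0.215,"ax": 0.002,"ay": 0.331,"az": 0.002},
    {"x": -0.322,"y": -0.003,"z": 0.215,"ax": 0.002,"ay": 0.331,"az": 0.002}
  ]
}}

```text
clock: 11.4
tool_pos: [0.4636, -0.2647, 0.1278]
tcp_rot: [0.987, -0.101, 0.126, 0.011]
contact_force: [0.7, 0.8, 1.8]
width: 0.0938
finger_force: 0.0
```

```bash
sed -i 's/^plan.*/plan([([.464,-.267,.033],rot(-11.5,15))])/; s/^a=.*//; s/^cv2.imwr.*//' m2.py; python3 m2.py
```

```text
16 1169 [205.74404576 243.30224648] [286.26904754 313.37048429]
17 260 [311.93074059 180.32418872] [373.40842915 250.16123553]
15 6159 [208.1873249 117.0883344] [307.93023638 267.88230176]
[0] [ 0.4752 -0.267  -0.1356] 0.07825987537872292
[0, 2] [ 0.4761 -0.2706 -0.2004] 0.1082014669506961
[0, 1, 2] [ 0.4765 -0.2707 -0.199 ] 1.0918516006339236
t 11.55 grasp [ 0.4638 -0.2671  0.1502] J [-0.81 -0.13  2.07  0.18  1.    0.88] w 0.0941
shift [-0.119 -0.001  0.453] turn [0.    0.001 0.   ] rows 1.9
```

{"name": "drive_tool", "arguments": {
  "plan": [
    {"x": -0.05,"y": 0.01,"z": 0.2,"ax": 0,"ay": 0,"az": 0},
    {"x": -0.1,"y": 0.01,"z": 0.37,"ax": 0,"ay": 0,"az": 0},
    {"x": -0.119,"y": 0.01,"z": 0.45,"ax": 0,"ay": 0,"az": 0},
    {"x": -0.119,"y": 0.01,"z": 0.453,"ax": 0,"ay": 0,"az": 0}
  ]
}}

```text
clock: 12.05
tool_pos: [0.4682, -0.2696, 0.013]
tcp_rot: [0.987, -0.099, 0.128, 0.012]
contact_force: [0.1, 0.2, 0.4]
width: 0.0939
finger_force: 0.0
```

{"name": "drive_tool", "arguments": {
  "plan": [
    {"x": 0,"y": 0,"z": 0,"ax": 0,"ay": 0,"az": 0},
    {"x": 0,"y": 0,"z": 0,"ax": 0,"ay": 0,"az": 0},
    {"x": 0,"y": 0,"z": 0,"ax": 0,"ay": 0,"az": 0},
    {"x": 0,"y": 0,"z": 0,"ax": 0,"ay": 0,"az": 0},
    {"x": 0,"y": 0,"z": 0,"ax": 0,"ay": 0,"az": 0}
  ],
  "fingers": 255
}}

```text
clock: 12.68
tool_pos: [0.4683, -0.2703, 0.0153]
tcp_rot: [0.987, -0.099, 0.129, 0.013]
contact_force: [-1.1, 1.7, 5.4]
width: 0.0598
finger_force: 30.0
```

```bash
python3 -c "
from h import *
s=sensors.sense();q=R.from_quat(s['tcp_rot']).as_matrix();print(s['contact_force'],q[:,2],np.degrees(np.arctan2(q[1,1],q[0,1])))
plan([([.464,-.267,.18],rot(-11.5,15)),([.45,-.24,.34],rot(-11.5,15)),([.47,-.22,.36],rot(40,0))])"
```

```text
[-1.11734138  1.74204783  5.35831429] [ 0.25282571 -0.05154756 -0.96613768] -101.46071194166903
t 12.68 grasp [ 0.4636 -0.2693  0.0335] J [-0.82  0.07  2.12  0.22  0.75  0.8 ] w 0.0598
shift [ 0.151 -0.009 -0.566] turn [0. 0. 0.] rows 2.3
shift [ 0.243 -0.104 -1.204] turn [0. 0. 0.] rows 4.9
shift [ 0.304 -0.198 -1.268] turn [ 0.037 -0.077 -0.284] rows 5.3
```

{"name": "drive_tool", "arguments": {
  "plan": [
    {"x": 0.03,"y": 0,"z": -0.1,"ax": 0,"ay": 0,"az": 0},
    {"x": 0.08,"y": 0,"z": -0.3,"ax": 0,"ay": 0,"az": 0},
    {"x": 0.13,"y": -0.02,"z": -0.52,"ax": 0,"ay": 0,"az": 0},
    {"x": 0.18,"y": -0.05,"z": -0.74,"ax": 0,"ay": 0,"az": 0},
    {"x": 0.23,"y": -0.08,"z": -0.95,"ax": 0,"ay": 0,"az": 0},
    {"x": 0.25,"y": -0.1,"z": -1,"ax": 0,"ay": 0,"az": 0}
  ]
}}

```text
clock: 13.42
tool_pos: [0.4701, -0.2456, 0.2762]
tcp_rot: [0.986, -0.099, 0.132, 0.015]
contact_force: [0.3, 0.6, -2.1]
width: 0.0598
finger_force: 30.0
```

```bash
python3 - <<'E'
from h import *
W=camera("wrist");s=sensors.sense();q=R.from_quat(s["tcp_rot"])
ct=q.inv().apply(W["xyz"]-s["tool_pos"]);cq=q.inv()*R.from_quat(W["attitude"])
np.savez("cam.npz",ct=ct,cq=cq.as_quat());print(ct)
P=cyl(np.array([.5197,.3341,.181]),.165,.13)
for g,a,th in(([.45,.05,.4],60,0),([.45,.05,.4],75,0),([.45,0,.4],65,15),([.45,.0,.36],80,10)):
    Rt=rot(a,th);c=dict(W);c["xyz"]=np.array(g)+Rt.apply([0,0,bot.grip_depth])+Rt.apply(ct);c["attitude"]=(Rt*cq).as_quat()
    u=proj(c,P);print(g,a,th,u.min(0).round(),u.max(0).round())
plan([([.45,.0,.4],rot(45,10)),([.45,.0,.4],rot(80,0))])
save(W,"w5.png")
E
```

```text
[ 0.08400589  0.00094418 -0.20162662]
[0.45, 0.05, 0.4] 60 0 [145. -85.] [194.  12.]
[0.45, 0.05, 0.4] 75 0 [186. -99.] [257. -12.]
[0.45, 0, 0.4] 65 15 [159. -38.] [207.  42.]
[0.45, 0.0, 0.36] 80 10 [ 197. -102.] [271. -13.]
t 13.47 grasp [ 0.4654 -0.244   0.2936] J [-0.78 -0.29  1.94  0.15  1.27  0.97] w 0.0597
shift [-0.146 -0.954 -0.481] turn [ 0.069 -0.026 -0.306] rows 5.3
shift [-0.153 -0.943 -0.482] turn [ 0.068 -0.065 -0.505] rows 8.6
```

{"name": "drive_tool", "arguments": {
  "plan": [
    {"x": 0,"y": -0.1,"z": -0.2,"ax": 0.01,"ay": -0.01,"az": -0.05},
    {"x": -0.03,"y": -0.2,"z": -0.4,"ax": 0.02,"ay": -0.02,"az": -0.1},
    {"x": -0.06,"y": -0.4,"z": -0.48,"ax": 0.03,"ay": -0.03,"az": -0.155},
    {"x": -0.09,"y": -0.6,"z": -0.48,"ax": 0.04,"ay": -0.035,"az": -0.21},
    {"x": -0.12,"y": -0.75,"z": -0.48,"ax": 0.05,"ay": -0.04,"az": -0.265},
    {"x": -0.14,"y": -0.9,"z": -0.48,"ax": 0.06,"ay": -0.045,"az": -0.32},
    {"x": -0.15,"y": -0.94,"z": -0.48,"ax": 0.068,"ay": -0.05,"az": -0.375},
    {"x": -0.15,"y": -0.94,"z": -0.48,"ax": 0.068,"ay": -0.06,"az": -0.43}
  ]
}}

```text
clock: 14.48
tool_pos: [0.4494, -0.0005, 0.3749]
tcp_rot: [0.833, 0.553, 0.013, -0.017]
contact_force: [-0.3, -0.5, -1.3]
width: 0.0597
finger_force: 30.0
```

```bash
cat >> h.py <<'E'
def tgt(tip,azd,back,off,tilt=30,gf=.0125,gn=.003):
    "grasp target: cup inner floor 'back' m above tip along the peg, cup axis 'off' m below the bar axis"
    a=np.radians(azd);f=np.array([np.cos(a),np.sin(a),0]);z=np.array([0,0,1.]);d=(f+z)/2**.5;n=(z-f)/2**.5
    c=np.array(tip)+d*(back-.051)-n*off
    return c+d*gf+n*gn, rot(azd+180,-tilt)
E
python3 - <<'E'
from h import *
g,Rf=tgt([.5197,.3341,.181],9.5,.17,.008);print(g)
plan([([.53,.2,.44],rot(130,0)),(g+[0,0,.06],rot(160,-15)),(g,Rf)])
E
```

```text
[0.61489636 0.35003041 0.27044901]
t 14.47 grasp [ 0.4493 -0.0014  0.3937] J [-0.28 -0.34  1.78  0.04  1.71  0.12] w 0.0597
shift [ 0.871 -0.017 -0.15 ] turn [ 0.003 -0.014 -0.349] rows 5.9
shift [1.539 0.088 0.312] turn [-0.061 -0.078 -0.514] rows 8.8
shift [1.549 0.104 0.545] turn [-0.167 -0.11  -0.666] rows 11.7
```

{"name": "drive_tool", "arguments": {
  "plan": [
    {"x": 0.1,"y": 0,"z": -0.08,"ax": 0,"ay": 0,"az": -0.055},
    {"x": 0.25,"y": 0,"z": -0.15,"ax": 0,"ay": 0,"az": -0.11},
    {"x": 0.45,"y": 0,"z": -0.15,"ax": 0,"ay": -0.005,"az": -0.165},
    {"x": 0.65,"y": 0,"z": -0.15,"ax": 0,"ay": -0.01,"az": -0.22},
    {"x": 0.8,"y": -0.01,"z": -0.15,"ax": 0,"ay": -0.01,"az": -0.275},
    {"x": 0.95,"y": 0,"z": -0.15,"ax": 0,"ay": -0.014,"az": -0.33},
    {"x": 1,"y": 0,"z": -0.15,"ax": 0,"ay": -0.014,"az": -0.385},
    {"x": 1,"y": 0,"z": -0.15,"ax": 0,"ay": -0.014,"az": -0.44}
  ]
}}

```text
clock: 15.48
tool_pos: [0.5483, 0.2276, 0.4219]
tcp_rot: [0.289, 0.957, 0.003, 0.006]
contact_force: [-0.6, 0.9, -2.5]
width: 0.0595
finger_force: 30.0
```

```bash
python3 - <<'E'
from h import *
g,Rf=tgt([.5197,.3341,.181],9.5,.17,.008);print(g)
plan([(g+[0,0,.06],rot(170,-15)),(g+[0,0,.03],Rf)])
E
```

```text
[0.61489636 0.35003041 0.27044901]
t 15.47 grasp [0.5481 0.2276 0.4407] J [ 0.2   0.02  1.39 -0.    1.73 -0.78] w 0.0595
shift [0.036 0.559 0.444] turn [-0.015 -0.078 -0.131] rows 2.9
shift [0.028 0.576 0.556] turn [-0.061 -0.154 -0.234] rows 4.8
```

{"name": "drive_tool", "arguments": {
  "plan": [
    {"x": 0.01,"y": 0.15,"z": 0.05,"ax": -0.005,"ay": -0.03,"az": -0.05},
    {"x": 0.02,"y": 0.35,"z": 0.15,"ax": -0.012,"ay": -0.06,"az": -0.1},
    {"x": 0.03,"y": 0.5,"z": 0.3,"ax": -0.03,"ay": -0.09,"az": -0.15},
    {"x": 0.03,"y": 0.57,"z": 0.45,"ax": -0.045,"ay": -0.12,"az": -0.2},
    {"x": 0.028,"y": 0.576,"z": 0.55,"ax": -0.061,"ay": -0.154,"az": -0.234},
    {"x": 0.028,"y": 0.576,"z": 0.556,"ax": -0.061,"ay": -0.154,"az": -0.234},
    {"x": 0.028,"y": 0.576,"z": 0.556,"ax": -0.061,"ay": -0.154,"az": -0.234}
  ]
}}

```text
clock: 16.35
tool_pos: [0.6269, 0.3505, 0.2904]
tcp_rot: [-0.075, 0.962, 0.021, 0.26]
contact_force: [0.8, 0.1, -0.7]
width: 0.0598
finger_force: 30.0
```

```bash
python3 - <<'E'
from h import *
W=camera("wrist")
tip=np.array([.5197,.3341,.181]);P=cyl(tip,.165,.12)
im=W["pixels"][:,:,::-1].copy()
for u,v in proj(W,P):
    if 0<u<512 and 0<v<384: cv2.circle(im,(int(u),int(v)),1,(0,255,255),-1)
cv2.imwrite("pics/w6.png",im);cv2.imwrite("raw6.png",W["pixels"][:,:,::-1])
print(proj(W,P).round().min(0),proj(W,P).max(0).round())
print([(np.round(k["extent"]),round(k["score"],2)) for k in spotter.find_in(W,"peg_blue")])
g,Rf=tgt(tip,9.5,.17,.008);plan([(g,Rf)])
E
```

```text
[ 240. -167.] [274.  17.]
[(array([243.,   1., 275.,  18.]), 0.87), (array([204., 122., 310., 310.]), 0.7), (array([348.,   9., 426., 100.]), 0.61)]
t 16.45 grasp [0.6187 0.3494 0.3094] J [ 0.4   0.03  1.67 -0.15  0.93 -1.26] w 0.0597
shift [0.092 0.004 0.127] turn [-0.001  0.003 -0.003] rows 0.6
```

View pics/w6.png

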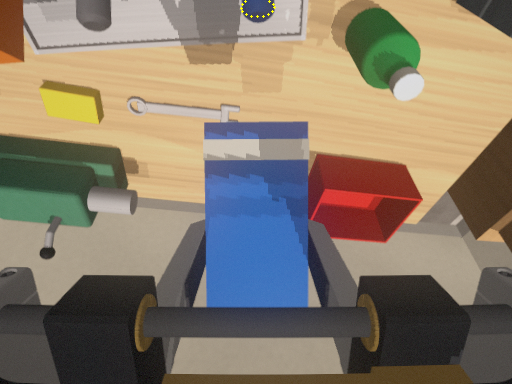

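The predicted tip circle sits on the blue tip at px (257,8), and the cup is centred in the fingers with its mouth towards the peg. I'll move closer and look again.

```bash
python3 - <<'E'
from h import *
tip=np.array([.5197,.3341,.181])
plan([tgt(tip,9.5,.17,.01),tgt(tip,9.5,.13,.01)])
E
```

```text
t 16.45 grasp [0.6187 0.3494 0.3094] J [ 0.4   0.03  1.67 -0.15  0.93 -1.26] w 0.0597
shift [0.09  0.005 0.135] turn [-0.001  0.003 -0.003] rows 0.6
shift [0.245 0.003 0.174] turn [-0.001  0.003 -0.003] rows 1.2
```

{"name": "drive_tool", "arguments": {
  "plan": [
    {"x": 0.05,"y": 0.004,"z": 0.07,"ax": -0.001,"ay": 0.003,"az": -0.003},
    {"x": 0.09,"y": 0.005,"z": 0.135,"ax": -0.001,"ay": 0.003,"az": -0.003},
    {"x": 0.17,"y": 0.004,"z": 0.155,"ax": -0.001,"ay": 0.003,"az": -0.003},
    {"x": 0.245,"y": 0.003,"z": 0.174,"ax": -0.001,"ay": 0.003,"az": -0.003},
    {"x": 0.245,"y": 0.003,"z": 0.174,"ax": -0.001,"ay": 0.003,"az": -0.003},
    {"x": 0.245,"y": 0.003,"z": 0.174,"ax": -0.001,"ay": 0.003,"az": -0.003}
  ]
}}

```text
clock: 17.2
tool_pos: [0.5958, 0.3465, 0.2214]
tcp_rot: [-0.081, 0.963, 0.021, 0.256]
contact_force: [-1.0, 0.6, -2.3]
width: 0.0597
finger_force: 30.0
```

```bash
cat > m3.py <<'E'
from h import *
import sys
W=camera("wrist");S=camera("side");T=camera("top")
tip=np.array([.5197,.3341,.181]);az=9.5
s=sensors.sense();q=R.from_quat(s["tcp_rot"]);g=s["tool_pos"]-q.apply([0,0,bot.grip_depth])
# expected cup in hand: axes from tool (tilt -30 => cup axis at tool angles)
t=q.as_matrix();c45=np.radians(15)
def cupbox():
    y=t[:,1];n=R.from_rotvec(y*-c45).apply(-t[:,2]);m=np.cross(n,y)
    if m[2]>0:m=-m
    if abs(m[2]-(-.707))>.1: n=R.from_rotvec(y*c45).apply(-t[:,2]);m=np.cross(n,y);m=m if m[2]<0 else -m
    c=g+m*.0125-n*.003; print("mouth",m.round(3),"n",n.round(3),"center",c.round(4))
    return np.array([c+a*.055*m+b*.03*n+e*.03*y for a in(-1,1) for b in(-1,1) for e in(-1,1)])
B=cupbox();ims=[]
for c,l in((W,None),(S,(140,80,300,200)),(T,(120,140,280,260))):
    im=cv2.resize(c["pixels"][:,:,::-1],None,fx=3,fy=3,interpolation=cv2.INTER_CUBIC)
    for P,col in((B,(0,255,0)),(cyl(tip,np.radians(az),.12),(0,255,255))):
        for u,v in proj(c,P): cv2.circle(im,(int(3*u+1),int(3*v+1)),2,col,-1)
    ims.append(im if l is None else im[l[1]*3:l[3]*3,l[0]*3:l[2]*3])
w=cv2.resize(ims[0],(400,300))
w=cv2.copyMakeBorder(w,0,240,0,0,0) 
o=np.vstack([cv2.resize(ims[1],(360,270)),cv2.resize(ims[2],(360,270))])
cv2.imwrite("pics/"+sys.argv[1],np.hstack([w,o]))
ps=blue(S,(192,120,232,166)).sum();print(ps)
E
python3 m3.py z7.png
```

```text
mouth [-0.699 -0.118 -0.705] n [-0.695 -0.117  0.709] center [0.5802 0.3439 0.2275]
203
```

View pics/z7.png

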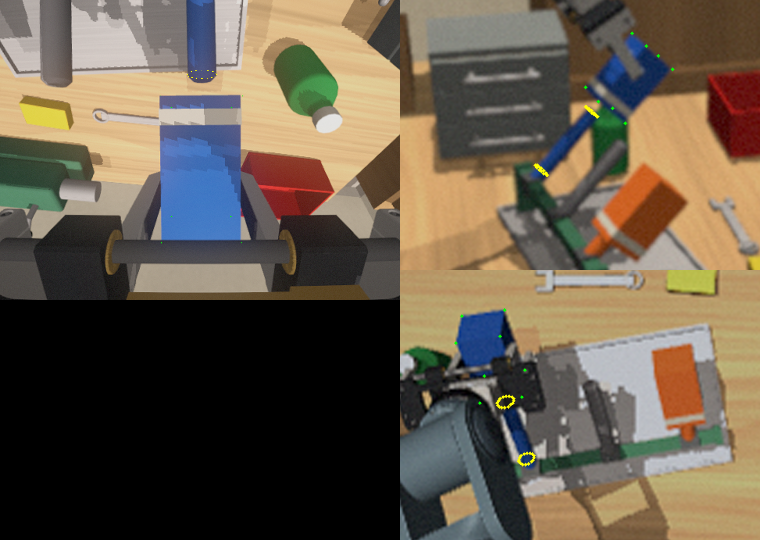

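The views agree: the peg is in line with the cup axis, with the tip at px (202,75) in the scaled wrist view. I'll insert.

```bash
python3 - <<'E'
from h import *
tip=np.array([.5197,.3341,.181])
plan([tgt(tip,9.5,.13,.01),tgt(tip,9.5,.09,.01),tgt(tip,9.5,.02,.01),tgt(tip,9.5,0,.01)])
E
```

```text
t 17.35 grasp [0.5869 0.345  0.2384] J [ 0.42  0.02  1.81 -0.17  0.81 -1.23] w 0.0597
shift [-0.01   0.001 -0.005] turn [-0.    -0.001  0.   ] rows 0.0
shift [0.144 0.001 0.037] turn [-0.    -0.001  0.   ] rows 0.6
shift [0.414 0.002 0.11 ] turn [-0.    -0.001  0.   ] rows 1.7
shift [0.492 0.002 0.131] turn [-0.    -0.001  0.   ] rows 2.0
```

{"name": "drive_tool", "arguments": {
  "plan": [
    {"x": 0.04,"y": 0.001,"z": 0.009,"ax": 0,"ay": -0.001,"az": 0},
    {"x": 0.09,"y": 0.001,"z": 0.022,"ax": 0,"ay": -0.001,"az": 0},
    {"x": 0.144,"y": 0.001,"z": 0.037,"ax": 0,"ay": -0.001,"az": 0},
    {"x": 0.2,"y": 0.001,"z": 0.052,"ax": 0,"ay": -0.001,"az": 0},
    {"x": 0.25,"y": 0.001,"z": 0.066,"ax": 0,"ay": -0.001,"az": 0},
    {"x": 0.25,"y": 0.001,"z": 0.066,"ax": 0,"ay": -0.001,"az": 0}
  ]
}}

```text
clock: 18.1
tool_pos: [0.5486, 0.3387, 0.1744]
tcp_rot: [-0.081, 0.963, 0.021, 0.257]
contact_force: [-0.4, -0.1, -1.9]
width: 0.0598
finger_force: 30.0
```

{"name": "drive_tool", "arguments": {
  "plan": [
    {"x": 0.04,"y": 0,"z": 0.011,"ax": 0,"ay": 0,"az": 0},
    {"x": 0.09,"y": 0,"z": 0.024,"ax": 0,"ay": 0,"az": 0},
    {"x": 0.13,"y": 0,"z": 0.035,"ax": 0,"ay": 0,"az": 0},
    {"x": 0.17,"y": 0.001,"z": 0.045,"ax": 0,"ay": 0,"az": 0},
    {"x": 0.17,"y": 0.001,"z": 0.045,"ax": 0,"ay": 0,"az": 0}
  ]
}}

```text
clock: 18.73
tool_pos: [0.5181, 0.3338, 0.1438]
tcp_rot: [-0.081, 0.963, 0.021, 0.257]
contact_force: [-0.4, -0.4, -2.2]
width: 0.0597
finger_force: 30.0
```

```bash
python3 - <<'E'
from h import *
print(sensors.sense()["contact_force"])
tip=np.array([.5197,.3341,.181])
plan([tgt(tip,9.5,.01,.01),tgt(tip,9.5,0,.01),tgt(tip,9.5,-.005,.01)])
E
```

```text
[-0.4086801  -0.42071324 -2.21171854]
t 18.73 grasp [0.5088 0.3323 0.1601] J [ 0.46 -0.06  2.04 -0.23  0.67 -1.13] w 0.0597
shift [0.023 0.    0.006] turn [-0.    -0.001  0.001] rows 0.1
shift [0.061 0.    0.017] turn [-0.    -0.001  0.001] rows 0.3
shift [0.081 0.    0.022] turn [-0.    -0.001  0.001] rows 0.3
```

No contact so far. Now I'll creep home.

{"name": "drive_tool", "arguments": {
  "plan": [
    {"x": 0.02,"y": 0,"z": 0.006,"ax": 0,"ay": 0,"az": 0},
    {"x": 0.035,"y": 0,"z": 0.01,"ax": 0,"ay": 0,"az": 0},
    {"x": 0.048,"y": 0,"z": 0.013,"ax": 0,"ay": 0,"az": 0},
    {"x": 0.048,"y": 0,"z": 0.013,"ax": 0,"ay": 0,"az": 0}
  ]
}}

```text
clock: 19.23
tool_pos: [0.5101, 0.3325, 0.1358]
tcp_rot: [-0.081, 0.963, 0.021, 0.257]
contact_force: [-1.0, -0.4, -1.2]
width: 0.0594
finger_force: 30.0
```

{"name": "drive_tool", "arguments": {
  "plan": [
    {"x": 0.006,"y": 0,"z": 0.002,"ax": 0,"ay": 0,"az": 0},
    {"x": 0.012,"y": 0,"z": 0.004,"ax": 0,"ay": 0,"az": 0},
    {"x": 0.012,"y": 0,"z": 0.004,"ax": 0,"ay": 0,"az": 0}
  ]
}}

```text
clock: 19.6
tool_pos: [0.5098, 0.3326, 0.1353]
tcp_rot: [-0.081, 0.962, 0.022, 0.259]
contact_force: [5.7, -0.6, 0.2]
width: 0.0597
finger_force: 30.0
```

```bash
python3 - <<'E'
from h import *
s=sensors.sense();print(s["contact_force"],s["torque"])
tip=np.array([.5197,.3341,.181])
plan([tgt(tip,9.5,.0022,.01),tgt(tip,9.5,.0022,.014),tgt(tip,9.5,0.0022,.018)])
E
python3 m3.py z8.png
```

```text
[ 5.69299992 -0.64567324  0.21707968] [-0.16300294 -0.57964783 -0.16428268]
t 19.6 grasp [0.5005 0.331  0.1516] J [ 0.47 -0.07  2.07 -0.25  0.65 -1.11] w 0.0597
shift [ 0.007 -0.001  0.002] turn [0.    0.001 0.   ] rows 0.0
shift [ 0.003 -0.001  0.017] turn [0.    0.001 0.   ] rows 0.1
shift [-0.001 -0.001  0.033] turn [0.    0.001 0.   ] rows 0.1
mouth [-0.695 -0.117 -0.709] n [-0.699 -0.118  0.705] center [0.4939 0.3299 0.1406]
514
```

View pics/z8.png

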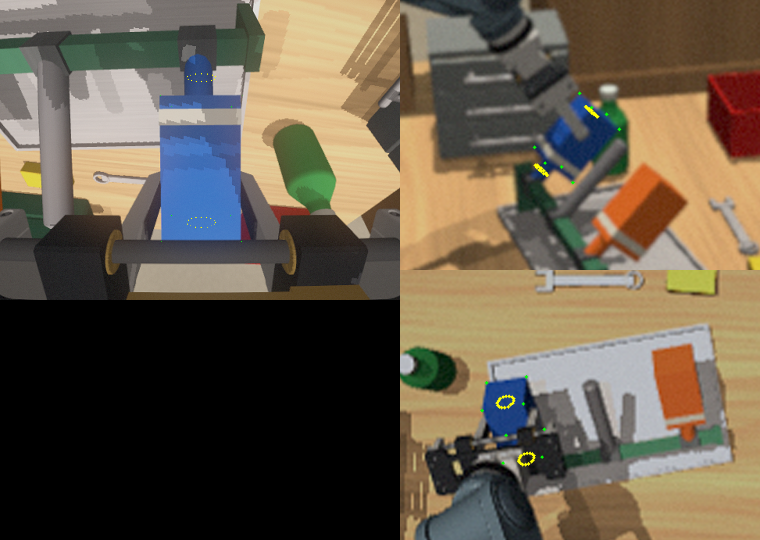

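The cup is over the peg with the tip against its floor (about 6 N of contact). Next I'll lower the upper wall onto the bar.

{"name": "drive_tool", "arguments": {
  "plan": [
    {"x": -0.004,"y": 0,"z": 0.008,"ax": 0,"ay": 0,"az": 0},
    {"x": -0.006,"y": 0,"z": 0.016,"ax": 0,"ay": 0,"az": 0},
    {"x": -0.006,"y": 0,"z": 0.016,"ax": 0,"ay": 0,"az": 0}
  ]
}}

```text
clock: 20.12
tool_pos: [0.5127, 0.3334, 0.1323]
tcp_rot: [-0.081, 0.962, 0.022, 0.259]
contact_force: [4.7, 0.5, 3.9]
width: 0.0596
finger_force: 30.0
```

{"name": "drive_tool", "arguments": {
  "plan": [
    {"x": -0.001,"y": 0,"z": 0.006,"ax": 0,"ay": 0,"az": 0},
    {"x": -0.002,"y": 0,"z": 0.01,"ax": 0,"ay": 0,"az": 0},
    {"x": -0.002,"y": 0,"z": 0.01,"ax": 0,"ay": 0,"az": 0}
  ]
}}

```text
clock: 20.5
tool_pos: [0.5144, 0.3336, 0.1305]
tcp_rot: [-0.081, 0.962, 0.022, 0.259]
contact_force: [3.1, 1.4, 6.3]
width: 0.0598
finger_force: 30.0
```

{"name": "drive_tool", "arguments": {
  "plan": [
    {"x": 0,"y": 0,"z": 0,"ax": 0,"ay": 0,"az": 0},
    {"x": 0,"y": 0,"z": 0,"ax": 0,"ay": 0,"az": 0},
    {"x": 0,"y": 0,"z": 0,"ax": 0,"ay": 0,"az": 0},
    {"x": 0,"y": 0,"z": 0,"ax": 0,"ay": 0,"az": 0},
    {"x": 0,"y": 0,"z": 0,"ax": 0,"ay": 0,"az": 0}
  ],
  "fingers": 0
}}

```text
clock: 21.12
tool_pos: [0.5131, 0.333, 0.1289]
tcp_rot: [-0.081, 0.963, 0.021, 0.257]
contact_force: [-0.5, 0.3, 0.4]
width: 0.0937
finger_force: 0.0
```

{"name": "drive_tool", "arguments": {
  "plan": [
    {"x": 0,"y": 0,"z": -0.05,"ax": 0,"ay": 0,"az": 0},
    {"x": 0,"y": 0,"z": -0.15,"ax": 0,"ay": 0,"az": 0},
    {"x": 0,"y": 0,"z": -0.3,"ax": 0,"ay": 0,"az": 0},
    {"x": 0,"y": 0,"z": -0.5,"ax": 0,"ay": 0,"az": 0},
    {"x": 0,"y": 0,"z": -0.7,"ax": 0,"ay": 0,"az": 0},
    {"x": 0,"y": 0,"z": -0.8,"ax": 0,"ay": 0,"az": 0},
    {"x": 0,"y": 0,"z": -0.8,"ax": 0,"ay": 0,"az": 0}
  ]
}}

```text
clock: 22.0
tool_pos: [0.4149, 0.3172, 0.3058]
tcp_rot: [-0.081, 0.962, 0.023, 0.26]
contact_force: [0.8, -0.2, -0.6]
width: 0.0942
finger_force: 0.0
```

```bash
sed -i 's/^B=cupbox()/a=np.radians(az);f=np.array([np.cos(a),np.sin(a),0]);Z=np.array([0,0,1.]);d=(f+Z)\/2**.5;n=(Z-f)\/2**.5;y=np.cross(d,n);c=tip-.051*d-.015*n\nB=np.array([c+a*.055*d+b*.03*n+e*.03*y for a in(-1,1) for b in(-1,1) for e in(-1,1)])/' m3.py; python3 m3.py z9.png; python3 -c "
from h import *
print(sensors.sense()['contact_force'])"
```

```text
607
[-0.15108262 -0.18535198 -1.33070889]
```

View pics/z9.png

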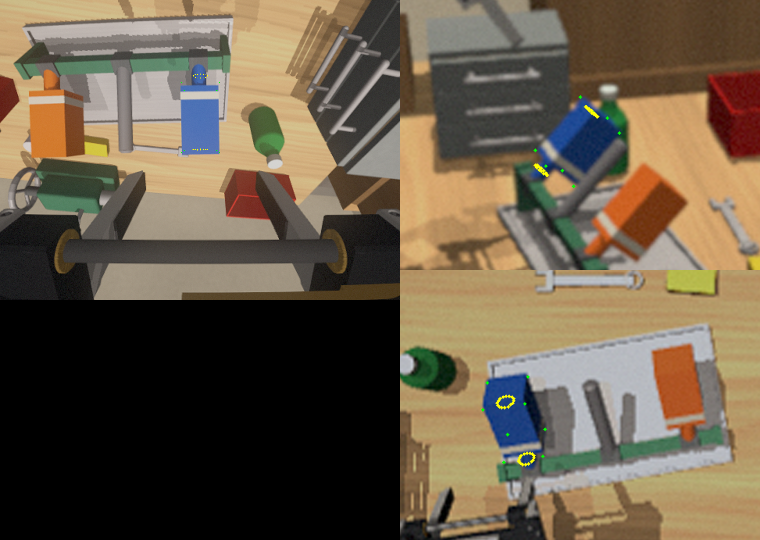

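The blue cup hangs freely on its peg at the predicted home pose. The amount of peg showing below its rim matches the orange cup's. I'll hand the job in.

```bash
python3 -c "
from bench import bot
print(bot.close_job())"
```

```text
the job is handed in; nothing more can be done
None
```

The blue cup hangs mouth-down on the blue peg, turned over by laying it on its side and regripping; contact force and the last pictures show it fully home, the orange cup still hangs on its peg, and I handed the job in at about 22 s with the gripper clear.

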